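Open the double-latched hood of a slit-lamp power unit

TASK

Open the hood of the white power unit so its lamp can be changed: slide the bolt free, raise the hood a little until its hidden safety catch stops it, then feel along under its front edge for the catch's tab, push the tab gently aside and swing the hood wide open (past 50 degrees), leaving it standing open. Do not wrench the hood against the catch or lean on the tab or the ledge (keep well under 20 N), and leave the bottle, carton and cup where they are.

Things in the scene. Friction and masses are not known exactly. Their poses are not given: they have to be found in the camera images.
- unit: The power unit, a white steel box fixed to the table, 320 mm wide (its y) and 132 mm high with the hood closed; origin under its middle at table height. Its x points to the rear (the hinge), y to its left, z up. Front wall at x = -122 mm. Its top and back are one L-shaped hood.
- ledge: The unit's flat front ledge, 59 mm deep (x), 318 mm wide (y), with the hidden catch in it; origin in the middle of its top surface, 110 mm above the table; axes as the unit's. With the hood raised to the catch, a fingertip can come straight down in front of the hood's edge to just above the ledge, 16 mm behind this origin in x, and slide along y to press on the catch's tab.
- catch_zone (a point): Middle of the zone of the hidden catch, on the ledge's top, 16 mm behind and 30 mm to +y of its origin. A steel tab, 8 mm wide in y, 13 mm tall, stands on the ledge from 2 mm ahead of this point to 13 mm behind it in x; in y it is anywhere within 50 mm either side (not measured). Covered by the closed hood's edge, uncovered once that is raised to the catch.
- catch_push (a point): Same point as catch_zone; how the tab works: push its side towards the unit's +y. It pivots with about 4 N of friction, frees the hood after about 12 mm, meets a solid end stop after 18 to 22 mm, and stays where it is put (no spring). It cannot go to -y.
- bolt (a joint): Slide of the barrel bolt on the right end of the ledge: 0 = shot through the staple on the hood (locked; starts at 0 to 3 mm), grows as it slides to the unit's -y, end stop 0.028 m; the hood is clear of it above 0.022. Friction about 3 N.
- bolt_knob (a point): Middle of the bolt's upright round steel knob, 14 mm diameter, 36 mm tall, its middle 31 mm above the ledge. Free space on both sides along y: 33 mm to the hood's staple on its +y side (staple 20 mm high over the ledge).
- hood (a joint): Angle of the hood about the rear hinge: 0 = closed, 0.22 or so = stopped by the safety catch, 1.2 = end stop. Hood 0.6 kg; its stiff hinge (0.4 N m) holds it at any angle; the catch's tab binds if the hood is left pulled hard against it, so ease it back down a few mm. Lifting it at the pull takes about 6 N.
- hood_pull (a point): Middle of the hood's black pull: a horizontal round bar, 16 mm diameter, 32 mm long along the unit's y, 30 mm above the hood's top, on a narrow stem. Pinched at its two ends from above (fingers closing along y) it can turn between the fingers as the hood swings. Moves with the hood.
- hood_edge (a point): Middle of the hood's front top edge; moves with the hood. Hood 324 mm wide, 6 mm thick, with a lip 10 mm down below it here. Closed, it lies 22 mm above the ledge and 7.5 mm behind (+x) the ledge's origin; at the catch it has moved some 27 mm up and 26 mm back. A steel staple juts out 27 mm ahead of it at y = -78 to -70 mm.
- hood_hinge (a point): Middle of the hinge axis, low at the unit's rear, 12 mm above the table and 65 mm behind the unit's origin; the axis runs along the unit's y. In the unit's frame the pull starts 110 mm ahead of it and 150 mm above it.
- sanitiser_mid (a point): Bystander: clear plastic bottle with a white cap, 60 mm diameter, 150 mm tall, standing on the table beside the unit; point at half height. Leave alone.
- carton_mid (a point): Bystander: closed cardboard carton 120 x 70 x 50 mm on the table beside the unit; point at its centre. Leave alone.
- swab_cup_mid (a point): Bystander: white ceramic cup, 66 mm diameter, 80 mm tall, on the table beside the unit; point at half height. Leave alone.

How it is judged (in metres and radians):
On the way, in this order (a step that is already met when the one before it is completed fails the run):
1. the bolt is drawn clear of the staple while the hood is still down (value of joint bolt above 0.022 m and value of joint hood below 0.08 rad), for 0.1 s.
2. the hood is raised a little, up to its safety catch (value of joint hood between 0.13 and 0.27 rad), for 0.2 s.
At the end, for the whole second after the job is handed in: The hood stands still and open by more than 0.87 rad (50 degrees), the bolt still drawn (over 20 mm) (value of joint hood above 0.87 rad and velocity of joint hood between -0.05 and 0.05 rad/s and value of joint bolt above 0.02 m); the robot touches nothing.
It fails at once if the fingers press on the ledge or on the catch's tab with more than 20 N (contact force between the fingers and ledge above 20 N).
It fails at once if the hood is pulled against the safety catch with more than 20 N (contact force between hood and ledge above 20 N).
It fails at once if the bottle is moved more than 30 mm (distance of sanitiser_mid from where it was at the start of the episode above 0.03 m).
It fails at once if the carton is moved more than 30 mm (distance of carton_mid from where it was at the start of the episode above 0.03 m).
It fails at once if the cup is moved more than 30 mm (distance of swab_cup_mid from where it was at the start of the episode above 0.03 m).
It also fails if it takes over 72 s, if anything falls off the work surface, if the arm or the gripper's body presses on something with over 40 N, if the wrist force passes 120 N, or if a joint passes its speed limit or range.

ROBOT

A 6-joint arm with a two-finger parallel gripper is mounted at the origin on the work surface. World frame = base frame: x ahead of the robot, y to its left, z up, the work surface at z = 0. Lengths are in mm, angles in rad, forces in N, time in s.
With the tool pointing down it reaches from about 375 to 975 mm from the base axis. Payload 3.8 kg.
Tool frame: the origin (TCP) lies on the centre line of the jaws, within the pads' length; the fingertips stand 14 mm ahead of it and the grasp point (between the pads) lies 5 mm behind it (nose_length is the distance from the TCP to the fingertips, in mm); z points along the fingers, y is the direction in which the jaws open and shut (so a half turn about z gives the same grasp; the last joint's range is limited). The gripper opens to 88 mm and grips with 3 to 60 N. Pads are 18 mm wide; open, the fingers measure 123 mm over their backs; the gripper's body (75 mm by 187 mm) begins 45 mm behind the grasp point.
Start: joints at [1.09, 0.264, 1.604, -0, 1.274, -0.037], TCP at [289.825, 609.606, 252.706] pointing down, gripper open.
Joint ranges: [-2.63, 2.63], [-0.94, 2.18], [0.31, 2.57], [-1.31, 4.45], [0, 2.66], [-2.55, 2.55]. Speed limits (rad/s): [2.57, 2.57, 3.14, 3.14, 3.14, 3.14].

INTERFACE

Orientations are given as [roll, pitch, yaw] about the fixed x, y, z axes, in that order (R = Rz(yaw) Ry(pitch) Rx(roll)).
In Python, from cell import observe, grab_frame, finish_job, nose_length gives the robot as it stands.
- The arm moves only by the shell command python3 -m creep 'ROWS' [FORCE]. ROWS is JSON, a list of rows, each a list of 7 numbers: the shift along the tool's x, y, z in mm, then the turn, a rotation vector about the tool's x, y, z in rad, then the opening, from 0 (shut) to 1 (fully open). In form: [[x, y, z, ax, ay, az, claw], ...]. A call has 1 to 8 rows; each row is the pose to reach, as a shift and turn from the pose commanded when the call began, along the tool's axes at that moment; what a row does not reach only later rows make up. A row lasts 1/10 s, in which the tool goes at most 50 mm and 8.59 degrees, less where a joint would pass 70% of its speed; a pose out of reach is approached as far as the arm can. A call with a gripper value outside its range is refused whole. The fingers move at their own pace and stop on an object; FORCE is the grip in N (left out, the last holds). Time passes only in rows, so rows that repeat a pose let the fingers close. It gives the time, the measured TCP pose, the force and the opening at its end, in the units of the state.
- observe(): the state, without advancing time (a new reading comes with each control period).
- grab_frame(name): name is "scene" or "top" or "wrist"; returns a dict with "image" (480x640x3 uint8, blue, green, red), "range_z" (480x640 float32, mm along the optical axis (not along the pixel's ray), 0 where there is no reading), "intrinsics" (3x3 intrinsics, pixels), "xyz" and "rotation" of the camera in the world; the wrist camera has in their place "mount" (4x4, takes a point from camera to tool coordinates, whose origin is the TCP and whose axes are the flange's). Camera axes: x right, y up, looking along -z (the intrinsics and any distortion apply to the point x, -y, -z); pixel columns grow to the right and rows downward; lengths in mm; the calibration is good to about 2 mm. A picture is of the moment at which its call begins: read the wrist's pose just before it.
- finish_job(): hands the job in, once; it reports no verdict.
The state is a dict: "t": time; "joint_pos": joint angles; "qvel": joint speeds; "joint_torque": joint torques, N m; "ee_pos": TCP position; "tcp_rot": TCP orientation; "wrist_force": force on the tool from outside, world axes, zero at the start; "ft_torque": the same for the moment, N m; "opening": opening from 0.0 (shut) to 1.0 (fully open).
Only numpy, scipy, OpenCV 4.12 (cv2) and the standard library are available. Lean on these libraries where they do the work, as an engineer would, in place of code of your own. Each camera call takes 0.05 s, during which the arm holds its last target. There are 200 camera calls.

## Working session

There is one attempt and no reset: what is moved stays moved. The work goes in short steps, Python scripts to look and compute and a shell command to move; the robot and the scene stay as the last step left them, time stands still between calls to the robot, and variables do not carry over. Pictures are saved under pics/ and viewed, about 8 in all and at most 12, crops included, and the job is handed in when it is done.

```bash
mkdir -p pics
cat > h.py <<'E'
import numpy as np, cv2
from scipy.spatial.transform import Rotation as R
from cell import observe, grab_frame, finish_job, nose_length
def cloud(f):
    K=np.array(f['intrinsics']);d=f['range_z'];v,u=np.mgrid[0:480,0:640]
    p=np.stack([(u-K[0,2])/K[0,0]*d,-(v-K[1,2])/K[1,1]*d,-d],-1)
    r=np.array(f['rotation']); r=r if r.shape==(3,3) else R.from_euler('xyz',r).as_matrix()
    P=p@r.T+np.array(f['xyz']); P[d==0]=np.nan; return P
E
python3 - <<'E'
from h import *
s=observe();print(s, nose_length if not callable(nose_length) else nose_length())
for n in('scene','top'):
    f=grab_frame(n);print(n,{k:v for k,v in f.items() if k not in('image','range_z')},(f['range_z']>0).mean())
    cv2.imwrite(f'pics/{n}1.png',f['image']);np.savez(f'{n}1.npz',**f)
E
```

```text
{'t': 0.0, 'joint_pos': array([ 1.09007645e+00,  2.64745607e-01,  1.60533696e+00,  2.27713373e-05,
        1.27371575e+00, -3.69181308e-02]), 'qvel': array([ 2.62405008e-04, -2.26427222e-04, -1.05539824e-03, -1.73537176e-03,
       -1.92320813e-03, -6.37440076e-05]), 'joint_torque': array([-3.45393482e-04, -5.02117181e+01, -3.56870878e+01,  7.26651214e-02,
        2.96447170e-02, -1.80212951e-04]), 'ee_pos': array([289.52525452, 609.01278552, 251.41306882]), 'tcp_rot': array([-3.13938930e+00, -1.03154658e-04,  2.69778410e+00]), 'wrist_force': array([-0.1600866 ,  0.15395581,  0.31025308]), 'ft_torque': array([ 0.0349449 , -0.01210774,  0.03299928]), 'opening': 0.9985886506017075} 14.0
scene {'intrinsics': array([[481.91210395,   0.        , 306.46472569],
       [  0.        , 481.91210395, 234.27741331],
       [  0.        ,   0.        ,   1.        ]]), 'xyz': array([1167.75629006, -504.02553657,  744.80611698]), 'rotation': array([8.88435925e-01, 1.08135210e-04, 8.39673520e-01])} 0.9961197916666666
top {'intrinsics': array([[489.67680881,   0.        , 314.34550557],
       [  0.        , 489.67680881, 239.68955781],
       [  0.        ,   0.        ,   1.        ]]), 'xyz': array([ 510.61108881,   -7.87937701, 1079.63517262]), 'rotation': array([ 0.05828114,  0.02644561, -1.57325308])} 0.9960611979166667
```

View pics/top1.png

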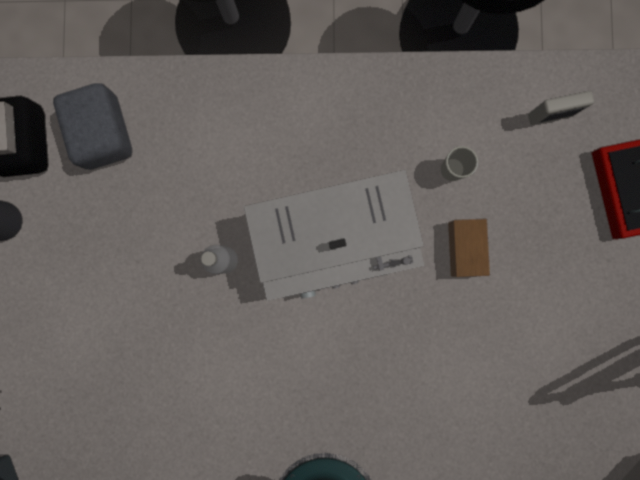

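View pics/scene1.png

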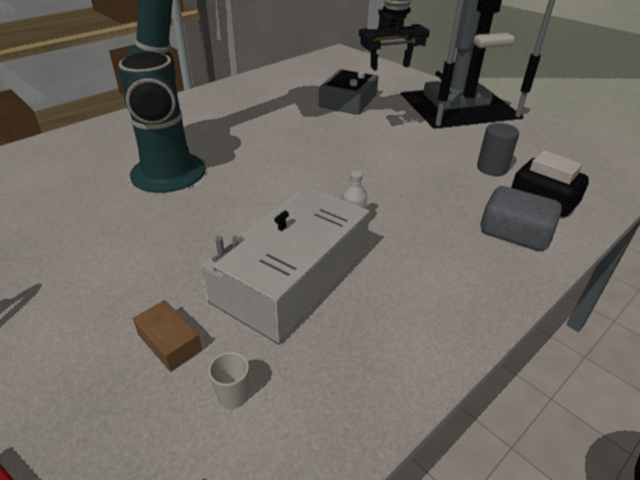

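The top view shows the hood's corners near (246,206), (405,172) and (422,246), the ledge front from (266,298) to (423,265), the pull near (337,244) and the bolt near (400,261). The bottle is at (213,260), the carton at (469,248) and the cup at (461,163).

Run:
```python
from h import *
f=dict(np.load('top1.npz'));P=cloud(f);Z=P[...,2]
g=np.mgrid[0:480,0:640]; roi=(g[1]>225)&(g[1]<440)&(g[0]>150)&(g[0]<310)
top=roi&(abs(Z-132)<8); led=roi&(abs(Z-110)<8)
print('z',np.median(Z[top]),np.median(Z[led]),top.sum(),led.sum(), 'table',np.median(Z[350:450,100:250]))
for n,m in(('top',top),('all',top|led),('led',led)):
    m=cv2.morphologyEx(m.astype(np.uint8),cv2.MORPH_OPEN,np.ones((3,3)))
    r=cv2.minAreaRect(P[m>0][:,:2].astype(np.float32)); print(n,r,cv2.boxPoints(r).round(1).tolist())
hi=roi&(Z>148); nl,lab=cv2.connectedComponents(hi.astype(np.uint8))
for i in range(1,nl):
    q=P[lab==i]; print(i,len(q),q.mean(0).round(1),q.min(0).round(1),q.max(0).round(1),g[:,lab==i].mean(1))
mid=roi&(Z>122)
S=dict(np.load('scene1.npz'));Q=cloud(S);Zs=Q[...,2];gs=g
m=(g[1]>190)&(g[1]<310)&(g[0]>190)&(g[0]<285)&(Zs>145)&(Zs<180);nl,lab=cv2.connectedComponents(m.astype(np.uint8))
for i in range(1,nl):
    q=Q[lab==i]; 
    if len(q)>4: print('s',i,len(q),q.mean(0).round(1),q.min(0).round(1),q.max(0).round(1),g[:,lab==i].mean(1))
# obstacles
for n,(a,b,c,d) in dict(bottle=(195,240,235,280),carton=(445,495,215,280),cup=(440,480,145,185)).items():
    q=P[c:d,a:b].reshape(-1,3);q=q[q[:,2]>35];print(n,q.mean(0).round(),q.min(0).round(),q.max(0).round())
im=cv2.resize(f['image'][180:310,230:440],None,fx=3.8,fy=3.8,interpolation=2);cv2.imwrite('pics/c1.png',im)
```

```text
z 131.95865410713003 110.14821648531472 13060 2781 table nan
top ((580.7300415039062, -21.27862548828125), (180.4542999267578, 324.6299133300781), 12.388096809387207) [[457.79998779296875, 117.9000015258789], [527.4000244140625, -199.1999969482422], [703.7000122070312, -160.5], [634.0, 156.60000610351562]]
all ((575.4071044921875, -22.447769165039062), (191.35397338867188, 324.6299133300781), 12.38809585571289) [[447.1000061035156, 115.5999984741211], [516.7999877929688, -201.5], [703.7000122070312, -160.5], [634.0, 156.60000610351562]]
led ((499.9967346191406, -38.84730529785156), (37.00476837158203, 319.2479553222656), 12.392979621887207) [[447.70001220703125, 113.0999984741211], [516.2000122070312, -198.6999969482422], [552.2999877929688, -190.8000030517578], [483.79998779296875, 121.0]]
1 147 [556.9 -26.4 168. ] [546.6 -43.  159.5] [567.1 -11.2 173.6] [243.31972789 337.19047619]
2 47 [ 525.5 -155.   158.3] [ 520.1 -162.4  148.3] [ 531.3 -149.   162. ] [260.08510638 405.95744681]
s 1 145 [562.3 -28.6 162.3] [550.4 -43.2 145.4] [569.2  -9.4 171.3] [218.11034483 281.29655172]
s 2 64 [ 529.2 -156.6  154.1] [ 520.3 -162.2  145.2] [ 534.9 -148.2  160.1] [240.734375 218.78125 ]
bottle [529. 211. 107.] [501. 190.  35.] [559. 248. 154.]
carton [ 554. -307.   50.] [ 494. -345.   35.] [ 613. -272.   56.]
cup [ 731. -287.   65.] [ 696. -316.   35.] [ 761. -252.   85.]
```

View pics/c1.png

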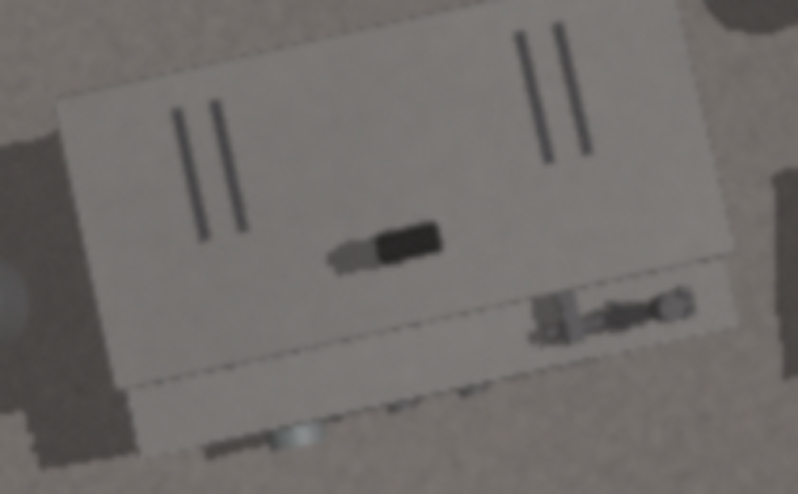

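```bash
cat >> h.py <<'E'
U0=np.array([601.1,-16.8,0]);RU=R.from_euler('z',0.2162)
def unit(p): return RU.inv().apply(np.asarray(p)-U0)
def world(p): return RU.apply(p)+U0
DOWN=RU*R.from_euler('x',np.pi)
def st():
    s=observe(); return s,unit(s['ee_pos']),RU.inv().apply(s['wrist_force'])
def go(p,rot=DOWN):
    "shift/turn in tool axes to reach unit-frame TCP p"
    s=observe();r=R.from_euler('xyz',s['tcp_rot'])
    print('t',s['t'],'unit',unit(s['ee_pos']).round(1),'F',RU.inv().apply(s['wrist_force']).round(1),'open',s['opening'])
    print('shift',r.inv().apply(world(p)-s['ee_pos']).round(1),'turn',(r.inv()*rot).as_rotvec().round(4),'joints',s['joint_pos'].round(2))
E
python3 -c "
from h import *
go([-102,-119,230])"; python3 -m creep --help | head -20
```

```text
t 0.1 unit [-170.   678.1  251.5] F [-0.1 -1.2 -0.4] open 1.0034523503596866
shift [-542.5 -588.    22.7] turn [-9.0000e-04  2.5000e-03  2.4816e+00] joints [ 1.09  0.26  1.61 -0.    1.27 -0.04]invalid input: not JSON, or not a number
```

```bash
python3 -m creep '[[-270,-290,0,0,0,1.2,0.5],[-270,-290,0,0,0,1.2,0.5],[-270,-290,0,0,0,1.2,0.5],[-270,-290,0,0,0,1.2,0.5],[-270,-290,0,0,0,1.2,0.5],[-270,-290,0,0,0,1.2,0.5],[-270,-290,0,0,0,1.2,0.5],[-270,-290,0,0,0,1.2,0.5]]' 15; python3 -c "
from h import *
go([-102,-119,230])"
```

```text
t: 0.9
ee_pos: [409.0, 229.6, 252.4]
tcp_rot: [-3.141, 0.0, 1.492]
wrist_force: [1.4, 0.3, 1.0]
opening: 0.501
t 0.9 unit [-134.8  281.8  252.4] F [1.4 0.  1. ] open 0.5012933741070084
shift [-374.   148.    22.5] turn [1.0000e-04 4.0000e-04 1.2756e+00] joints [ 0.46 -0.13  2.03 -0.    1.25  0.54]
```

```bash
python3 -m creep '[[-374,148,0,0,0,1.276,0.5],[-374,148,0,0,0,1.276,0.5],[-374,148,0,0,0,1.276,0.5],[-374,148,0,0,0,1.276,0.5],[-374,148,0,0,0,1.276,0.5],[-374,148,0,0,0,1.276,0.5],[-374,148,0,0,0,1.276,0.5],[-374,148,0,0,0,1.276,0.5]]'; python3 -m creep '[[0,0,0,0,0,0,0.5],[0,0,0,0,0,0.01,0.5]]'
python3 - <<'E'
from h import *
go([-102,-119,230])
s=observe();f=grab_frame('wrist');print(f['mount']);np.savez('w1.npz',**f,p=s['ee_pos'],r=s['tcp_rot']);cv2.imwrite('pics/w1.png',f['image'])
E
```

```text
t: 1.7
ee_pos: [528.7, -152.0, 252.4]
tcp_rot: [-3.141, 0.0, 0.291]
wrist_force: [0.2, 0.4, -0.5]
opening: 0.498
t: 1.9
ee_pos: [528.4, -150.8, 251.9]
tcp_rot: [-3.14, 0.001, 0.286]
wrist_force: [1.4, 0.7, -0.6]
opening: 0.5
t 1.9 unit [ -99.8 -115.3  251.9] F [ 1.5  0.4 -0.6] open 0.5000430674312895
shift [-2.5  3.6 21.9] turn [-0.0014  0.0014  0.0695] joints [-0.32  0.03  1.87  0.    1.24  0.96]
[[ 8.76681850e-04  9.57719583e-01  2.87701985e-01  7.48095515e+01]
 [ 9.99999058e-01 -1.14357809e-03  7.59626697e-04  3.87726036e-01]
 [ 1.05651905e-03  2.87701048e-01 -9.57719683e-01 -1.31639160e+02]
 [ 0.00000000e+00  0.00000000e+00  0.00000000e+00  1.00000000e+00]]
```

View pics/w1.png

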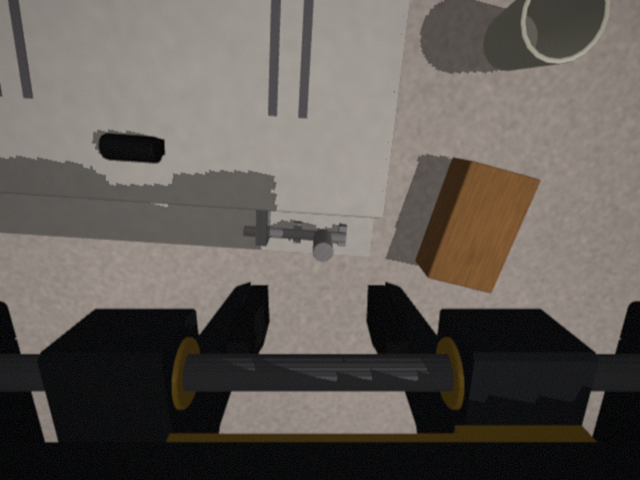

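The wrist view shows the knob near (323,248), the staple near (262,228) and the pull at (132,147). The fingers straddle the knob's column. I'll measure the knob from this view too.

```bash
cat >> h.py <<'E'
def wcloud(f,p,r):
    K=np.array(f['intrinsics']);d=f['range_z'];v,u=np.mgrid[0:480,0:640]
    c=np.stack([(u-K[0,2])/K[0,0]*d,-(v-K[1,2])/K[1,1]*d,-d],-1);M=f['mount']
    t=c@M[:3,:3].T+M[:3,3];return unit((R.from_euler('xyz',r).apply(t.reshape(-1,3))+p)).reshape(480,640,3)
E
python3 - <<'E'
from h import *
f=dict(np.load('w1.npz'));P=wcloud(f,f['p'],f['r']);g=np.mgrid[0:480,0:640]
def b(n,a,c,d,e,lo,hi):
    q=P[d:e,a:c].reshape(-1,3);q=q[(q[:,2]>lo)&(q[:,2]<hi)];print(n,len(q),np.median(q,0).round(1),q.min(0).round(1),q.max(0).round(1))
b('knob',300,350,225,270,148,175);b('pull',90,170,125,165,155,185)
b('hood',180,250,100,180,120,145);b('ledge',100,200,215,235,100,120);b('staple',240,275,205,250,118,150)
E
```

```text
knob 395 [-100.4 -118.7  158.5] [-108.5 -125.9  148.1] [ -94.9 -112.4  160.6]
pull 1650 [-42.7  -1.9 168.1] [-51.4 -16.2 156.1] [-35.3  16.4 171.6]
hood 5574 [-36.1 -40.9 131.8] [-64.6 -64.8 129.1] [ -9.4 -16.3 134.7]
ledge 1985 [-105.5   17.   109.9] [-116.1  -22.2  107.6] [-95.1  57.1 112.1]
staple 814 [-96.6 -73.1 129.6] [-110.1  -82.9  118.6] [-78.1 -58.3 133.3]
```

```bash
python3 -m creep '[[-2,3.6,40,0,0,0.07,0.4],[-2,3.6,80,0,0,0.07,0.4],[-2,3.6,98,0,0,0.07,0.4],[-2,3.6,98,0,0,0.07,0.4],[-2,3.6,98,0,0,0.07,0.4]]'; python3 -c "
from h import *
go([-101.5,-119,154])"
```

```text
t: 2.45
ee_pos: [527.8, -152.5, 155.1]
tcp_rot: [-3.141, 0.0, 0.22]
wrist_force: [0.7, 0.2, 0.7]
opening: 0.399
t 2.45 unit [-100.7 -116.8  155.1] F [0.7 0.1 0.7] open 0.399437757371787
shift [-0.8  2.2  1.1] turn [-0.0004  0.0002  0.0039] joints [-0.33  0.11  1.97  0.    1.06  1.02]
```

Close on the knob gently, then draw along unit −y (tool +y).

```bash
python3 -m creep '[[0,2.2,2,0,0,0,0.4],[0,2.2,2,0,0,0,0.1],[0,2.2,2,0,0,0,0.1],[0,2.2,2,0,0,0,0.1],[0,2.2,2,0,0,0,0.1],[0,2.2,2,0,0,0,0.1],[0,2.2,2,0,0,0,0.1]]' 12; python3 -m creep '[[0,5,0,0,0,0,0.1],[0,10,0,0,0,0,0.1],[0,15,0,0,0,0,0.1],[0,20,0,0,0,0,0.1],[0,23,0,0,0,0,0.1],[0,25,0,0,0,0,0.1],[0,26,0,0,0,0,0.1],[0,26,0,0,0,0,0.1]]';python3 -c "
from h import *
go([-101.5,-119,154])"
```

```text
t: 3.15
ee_pos: [529.0, -155.9, 153.7]
tcp_rot: [3.142, -0.001, 0.218]
wrist_force: [-1.0, 3.9, 5.1]
opening: 0.152
t: 3.95
ee_pos: [534.4, -180.4, 153.7]
tcp_rot: [-3.139, -0.001, 0.217]
wrist_force: [-1.8, 5.3, 7.6]
opening: 0.155
t 3.95 unit [-100.3 -145.5  153.7] F [-0.6  5.6  7.6] open 0.15480145421679048
shift [ -1.2 -26.5  -0.3] turn [-0.0021 -0.0011  0.001 ] joints [-0.37  0.14  1.94  0.    1.06  0.98]
```

```bash
python3 -m creep '[[0,0,0,0,0,0,0.3],[0,0,0,0,0,0,0.3],[0,0,0,0,0,0,0.3],[0,0,-40,0,0,0,0.4],[0,0,-70,0,0,0,0.6],[0,0,-70,0,0,0,0.6]]'
python3 - <<'E'
from h import *
go([-43.5,0,220]); s=observe();f=grab_frame('wrist');P=wcloud(f,s['ee_pos'],s['tcp_rot'])
m=(P[...,2]>150)&(P[...,2]<170)&(abs(P[...,0]+101)<15)&(abs(P[...,1]+140)<40)
q=P[m];print('knob',len(q),np.median(q,0) if len(q) else 0,q.min(0),q.max(0))
m=(P[...,2]>155)&(P[...,2]<180)&(abs(P[...,0]+43)<20)&(abs(P[...,1])<40)
q=P[m];print('pull',len(q),q.min(0),q.max(0))
E
```

```text
t: 4.55
ee_pos: [536.9, -182.9, 227.7]
tcp_rot: [3.136, -0.007, 0.218]
wrist_force: [0.4, 0.1, 0.5]
opening: 0.545
t 4.55 unit [ -98.4 -148.5  227.7] F [0.4 0.  0.5] open 0.5448771856215439
shift [  55.  -148.4    7.4] turn [ 0.0053 -0.0072  0.0014] joints [-0.37  0.07  1.87 -0.    1.19  0.98]
knob 472 [-100.48390494 -145.69285627  158.40837648] [-108.68545498 -152.40651808  150.00217375] [ -94.76158548 -138.45015759  160.52025024]
pull 2150 [-50.97177156 -16.53264864 155.09540078] [-35.43057729  16.7262938  171.19421569]
```

The knob has moved 27 mm, so the bolt is clear. Next is the pull.

```bash
python3 -m creep '[[55,-148,0,0,0,0,0.65],[55,-148,0,0,0,0,0.65],[55,-148,0,0,0,0,0.65],[55,-148,0,0,0,0,0.65],[55,-148,0,0,0,0,0.65],[55,-148,0,0,0,0,0.65]]'; python3 -c "
from h import *
go([-43.5,0,157])"
```

```text
t: 5.2
ee_pos: [555.0, -25.8, 221.5]
tcp_rot: [3.141, 0.002, 0.218]
wrist_force: [0.3, 0.1, 0.7]
opening: 0.652
t 5.2 unit [-46.9   1.1 221.5] F [ 0.3 -0.   0.7] open 0.6517828842783523
shift [ 3.6  1.1 64.5] turn [0.0003 0.0022 0.0018] joints [-0.09  0.06  1.9  -0.    1.19  1.26]
```

```bash
python3 -m creep '[[3.5,1,35,0,0,0,0.6],[3.5,1,63,0,0,0,0.6],[3.5,1,63,0,0,0,0.3],[3.5,1,63,0,0,0,0.3],[3.5,1,63,0,0,0,0.3],[3.5,1,63,0,0,0,0.3],[3.5,1,63,0,0,0,0.3],[3.5,1,63,0,0,0,0.3]]' 25; python3 -c "
from h import *
go([-43.5,0,157])"
```

```text
t: 6.0
ee_pos: [559.8, -25.1, 160.7]
tcp_rot: [3.142, -0.001, 0.218]
wrist_force: [-1.2, 3.4, -0.3]
opening: 0.363
t 6.0 unit [-42.2   0.7 160.7] F [-0.4  3.5 -0.3] open 0.3627387013396519
shift [-1.3  0.7  3.7] turn [ 0.     -0.0012  0.0015] joints [-0.09  0.12  1.95  0.    1.07  1.26]
```

```bash
python3 -m creep '[[3.8,0,-2.7,0,0,0,0.3],[7.6,0,-5.3,0,0,0,0.3],[11.5,0,-7.8,0,0,0,0.3],[15.5,0,-10.2,0,0,0,0.3],[19.6,0,-12.5,0,0,0,0.3],[23.7,0,-14.8,0,0,0,0.3],[25,0,-15.5,0,0,0,0.3],[25,0,-15.5,0,0,0,0.3]]'; python3 -c "
from h import *
go([-43.5,0,157])"
```

```text
t: 6.8
ee_pos: [583.5, -19.9, 175.6]
tcp_rot: [-3.141, 0.002, 0.218]
wrist_force: [-5.0, 1.8, 0.3]
opening: 0.361
t 6.8 unit [-17.9   0.8 175.6] F [-4.5  2.8  0.3] open 0.36064752992514904
shift [-25.6   0.7  18.6] turn [-0.0001  0.0017  0.002 ] joints [-0.08  0.15  1.88 -0.    1.11  1.28]
```

```bash
for i in 1; do python3 -m creep '[[1.6,0,-0.9,0,0,0,0.3],[3.3,0,-1.7,0,0,0,0.3],[3.3,0,-1.7,0,0,0,0.3]]'; python3 -m creep '[[1.7,0,-0.8,0,0,0,0.3],[1.7,0,-0.8,0,0,0,0.3]]';  python3 -m creep '[[1.7,0,-0.8,0,0,0,0.3],[1.7,0,-0.8,0,0,0,0.3]]'; done
python3 - <<'E'
from h import *
go([-43.5,0,157])
f=grab_frame('scene');np.savez('scene2.npz',**f);P=cloud(f);p=unit(P.reshape(-1,3)).reshape(P.shape)
m=(p[...,0]>-70)&(p[...,0]<50)&(abs(p[...,1])>60)&(abs(p[...,1])<150)&(p[...,2]>125)&(p[...,2]<190)
q=p[m];A=np.c_[q[:,0],np.ones(len(q))];print('hood slope',np.arctan(np.linalg.lstsq(A,q[:,2],rcond=None)[0][0]),len(q))
E
```

```text
t: 7.1
ee_pos: [586.5, -19.2, 177.2]
tcp_rot: [-3.141, 0.002, 0.218]
wrist_force: [-4.5, 1.9, 1.0]
opening: 0.36
t: 7.3
ee_pos: [588.1, -18.8, 178.0]
tcp_rot: [-3.141, 0.002, 0.218]
wrist_force: [-4.8, 2.1, 0.0]
opening: 0.355
t: 7.5
ee_pos: [589.8, -18.5, 178.8]
tcp_rot: [-3.142, 0.002, 0.218]
wrist_force: [-4.7, 2.1, 1.3]
opening: 0.358
t 7.5 unit [-11.4   0.8 178.8] F [-4.2  3.   1.3] open 0.35837164333608806
shift [-32.1   0.7  21.8] turn [-0.0001  0.0019  0.002 ] joints [-0.07  0.16  1.87 -0.    1.11  1.28]
hood slope -0.18963757845083995 3400
```

```bash
python3 -m creep '[[0,0,0,0,0,0,0.55],[0,0,0,0,0,0,0.55],[0,0,0,0,0,0,0.55],[0,0,-30,0,0,0,0.55],[0,0,-70,0,0,0,0.55],[0,0,-70,0,0,0,0],[0,0,-70,0,0,0,0],[0,0,-70,0,0,0,0]]' 20
python3 - <<'E'
from h import *
go([-77,-46,220])
f=grab_frame('top');P=cloud(f);p=unit(P.reshape(-1,3)).reshape(P.shape)
m=(p[...,0]>-60)&(p[...,0]<50)&(abs(p[...,1])>110)&(abs(p[...,1])<150)&(p[...,2]>125)&(p[...,2]<190)
q=p[m];A=np.c_[q[:,0],np.ones(len(q))];print('hood slope',np.arctan(np.linalg.lstsq(A,q[:,2],rcond=None)[0][0]),len(q),q.min(0))
E
```

```text
t: 8.35
ee_pos: [589.8, -18.5, 247.5]
tcp_rot: [-3.141, 0.001, 0.218]
wrist_force: [0.2, -0.1, 0.4]
opening: 0.3
t 8.35 unit [-11.4   0.8 247.5] F [ 0.2 -0.1  0.4] open 0.30045004503929035
shift [-65.7  46.7  27.6] turn [-0.0002  0.0012  0.0016] joints [-0.07  0.11  1.8  -0.    1.24  1.28]
hood slope -0.19336336751227648 1485 [ -59.82846976 -149.98738449  133.78696772]
```

The hood stays at about 0.193 rad. I'll move to hover in front of the edge, shut the fingers and look for the tab.

```bash
python3 -m creep '[[-66,47,0,0,0,0,0],[-66,47,0,0,0,0,0],[-66,47,0,0,0,0,0],[-66,47,0,0,0,0,0],[-66,47,0,0,0,0,0]]'
python3 - <<'E'
from h import *
go([-77,-46,128])
s=observe();f=grab_frame('wrist');np.savez('w2.npz',**f,p=s['ee_pos'],r=s['tcp_rot']);P=wcloud(f,s['ee_pos'],s['tcp_rot'])
m=(P[...,2]>115)&(P[...,2]<128)&(P[...,0]>-82)&(P[...,0]<-60)&(P[...,1]>-40)&(P[...,1]<95)
print(m.sum())
nl,l,stt,c=cv2.connectedComponentsWithStats(m.astype(np.uint8))
for i in range(1,nl):
    if stt[i,4]>10: q=P[l==i];print(stt[i],q.min(0).round(1),q.max(0).round(1))
cv2.imwrite('pics/w2.png',f['image'])
E
```

```text
t: 8.9
ee_pos: [536.2, -78.1, 247.8]
tcp_rot: [-3.141, 0.001, 0.218]
wrist_force: [-0.1, 0.8, 0.6]
opening: 0.002
t 8.9 unit [-76.5 -46.  247.8] F [0.  0.8 0.6] open 0.0017164087479589955
shift [-4.000e-01  1.000e-01  1.198e+02] turn [-0.0007  0.0005  0.0017] joints [-0.19  0.02  1.89  0.    1.23  1.16]
181
[211 222  15  14 181] [-76.8  24.2 115.2] [-66.1  32.7 124.9]
```

View pics/w2.png

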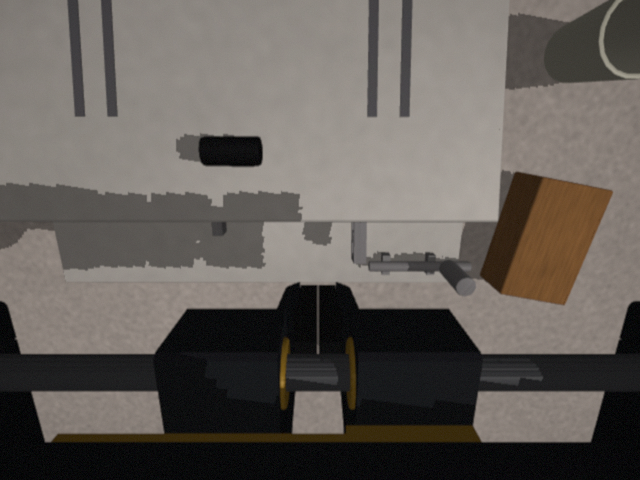

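The tab is visible at pixel (218,228), at unit y 24 to 33. I'll come down at y = −20 and slide +y, feeling for contact.

```bash
python3 -m creep '[[0,-26,0,0,0,0,0],[-0.5,-26,50,0,0,0,0],[-0.5,-26,90,0,0,0,0],[-0.5,-26,108,0,0,0,0],[-0.5,-26,114,0,0,0,0],[-0.5,-26,118,0,0,0,0],[-0.5,-26,118,0,0,0,0]]'; python3 -c "
from h import *
go([-77,0,128])"
```

```text
t: 9.65
ee_pos: [530.9, -53.1, 131.2]
tcp_rot: [3.141, -0.001, 0.218]
wrist_force: [-0.5, -0.2, -0.0]
opening: 0.004
t 9.65 unit [-76.3 -20.4 131.2] F [-0.5 -0.1 -0. ] open 0.003976754306110069
shift [ -0.6 -20.4   3.2] turn [ 0.0004 -0.0012  0.0021] joints [-0.15  0.11  2.03  0.    1.01  1.21]
```

```bash
python3 -m creep '[[0,-6,2,0,0,0,0],[0,-12,3,0,0,0,0],[0,-17,3,0,0,0,0],[0,-20,3,0,0,0,0],[0,-20,3,0,0,0,0]]'; python3 -c "
from h import *
go([-77,0,128])"; python3 -m creep '[[0,-2,0,0,0,0,0],[0,-4,0,0,0,0,0],[0,-4,0,0,0,0,0]]';python3 -c "
from h import *
go([-77,0,128])"
```

```text
t: 10.15
ee_pos: [525.6, -33.3, 127.8]
tcp_rot: [3.141, -0.001, 0.219]
wrist_force: [-0.4, -0.6, -0.9]
opening: 0.005
t 10.15 unit [-7.720e+01  1.000e-01  1.278e+02] F [-0.5 -0.5 -0.9] open 0.004528897203251474
shift [ 0.2  0.1 -0.2] turn [ 0.0001 -0.0006  0.0024] joints [-0.11  0.1   2.04  0.    1.    1.24]
t: 10.45
ee_pos: [524.7, -29.8, 127.5]
tcp_rot: [-3.142, 0.0, 0.218]
wrist_force: [0.2, 0.6, -0.0]
opening: 0.004
t 10.45 unit [-77.4   3.7 127.5] F [ 0.4  0.6 -0. ] open 0.004367168311373646
shift [ 0.4  3.7 -0.5] turn [-0.0001  0.0001  0.0016] joints [-0.1   0.1   2.05  0.    1.    1.25]
```

```bash
for i in 1 2 3 4; do python3 -m creep '[[0,-1.5,0,0,0,0,0],[0,-3,0,0,0,0,0],[0,-3,0,0,0,0,0]]' | sed -n '2p;4p'; done;python3 -c "
from h import *
go([-77,0,128])"
```

```text
ee_pos: [524.0, -26.9, 127.5]
wrist_force: [0.3, 0.6, 0.2]
ee_pos: [523.3, -23.8, 127.5]
wrist_force: [1.5, 0.9, 0.5]
ee_pos: [522.9, -21.7, 127.6]
wrist_force: [0.1, -3.8, -0.7]
ee_pos: [522.1, -18.5, 127.5]
wrist_force: [0.4, -4.5, 0.4]
t 11.65 unit [-77.6  15.3 127.5] F [-0.5 -4.5  0.4] open 0.004059209919470869
shift [ 0.5 15.3 -0.5] turn [0.0006 0.0003 0.0017] joints [-0.08  0.09  2.05 -0.    1.    1.27]
```

Contact was at TCP y ≈ 11, at about 4 N. I'll push on to y ≈ 26, which is 15 mm of tab travel.

```bash
for i in 1 2 3; do python3 -m creep '[[0,-1.2,0,0,0,0,0],[0,-2.4,0,0,0,0,0],[0,-3.5,0,0,0,0,0],[0,-3.5,0,0,0,0,0]]' | sed -n '2p;4p'; done;python3 -c "
from h import *
go([-77,0,128])"
```

```text
ee_pos: [521.5, -14.7, 127.6]
wrist_force: [0.7, -5.0, -0.5]
ee_pos: [521.1, -11.2, 127.6]
wrist_force: [1.8, -4.6, -1.4]
ee_pos: [520.5, -7.8, 127.8]
wrist_force: [1.5, -4.7, -0.5]
t 12.85 unit [-76.8  26.1 127.8] F [ 0.5 -5.  -0.5] open 0.006384719219818525
shift [-0.2 26.1 -0.2] turn [ 0.0003 -0.0014  0.0017] joints [-0.06  0.09  2.06  0.    1.    1.29]
```

```bash
python3 -m creep '[[0,5,0,0,0,0,0],[0,5,-20,0,0,0,0],[0,5,-60,0,0,0,0.3],[0,5,-100,0,0,0,0.6],[0,5,-120,0,0,0,0.6],[0,5,-120,0,0,0,0.6]]'
python3 - <<'E'
from h import *
go([-11.4,0.8,240])
s=observe();f=grab_frame('wrist');P=wcloud(f,s['ee_pos'],s['tcp_rot'])
m=(P[...,2]>115)&(P[...,2]<128)&(P[...,0]>-85)&(P[...,0]<-60)&(P[...,1]>-40)&(P[...,1]<110)
nl,l,stt,c=cv2.connectedComponentsWithStats(m.astype(np.uint8))
for i in range(1,nl):
    if stt[i,4]>10: q=P[l==i];print(stt[i],q.min(0).round(1),q.max(0).round(1))
m=(P[...,2]>165)&(P[...,2]<195)&(P[...,0]>-40)&(P[...,0]<20)&(abs(P[...,1])<35)
q=P[m];print('pull',q.min(0),q.max(0))
E
```

```text
t: 13.45
ee_pos: [523.1, -12.2, 251.5]
tcp_rot: [3.141, -0.007, 0.218]
wrist_force: [0.1, -0.1, 0.3]
opening: 0.342
t 13.45 unit [-75.2  21.2 251.5] F [ 0.1 -0.2  0.3] open 0.34161727423477156
shift [63.6 20.5 12. ] turn [ 0.0004 -0.0071  0.0017] joints [-0.07 -0.03  1.93  0.    1.23  1.28]
[279 224  14  10  96] [-73.5  40.1 121.5] [-66.4  50.  124.5]
pull [-20.44638187 -15.32518248 177.78680393] [ -4.72839225  16.57702378 190.05773508]
```

The tab now sits at y 40–50, moved about 16 mm. Back to the pull.

```bash
python3 -m creep '[[64,20.5,0,0,0,0,0.6],[64,20.5,0,0,0,0,0.6],[64,20.5,0,0,0,0,0.6],[64,20.5,10,0,0,0,0.6],[64,20.5,10,0,0,0,0.6]]'; python3 -c "
from h import *
go([-12.5,0.8,178])"
```

```text
t: 14.0
ee_pos: [585.2, -18.6, 234.1]
tcp_rot: [-3.14, 0.006, 0.218]
wrist_force: [-0.9, 0.1, 0.1]
opening: 0.6
t 14.0 unit [-15.9   1.6 234.1] F [-0.9  0.3  0.1] open 0.6001026118750302
shift [ 3.7  0.9 56.1] turn [-0.002   0.0056  0.0017] joints [-0.07  0.11  1.82  0.    1.22  1.28]
```

```bash
python3 -m creep '[[3,0.8,40,0,0,0,0.6],[3,0.8,55.5,0,0,0,0.6],[3,0.8,55.5,0,0,0,0.6],[3,0.8,55.5,0,0,0,0.3],[3,0.8,55.5,0,0,0,0.3],[3,0.8,55.5,0,0,0,0.3],[3,0.8,55.5,0,0,0,0.3]]' 25;  python3 -m creep '[[1.7,0,-0.8,0,0,0,0.3],[3.4,0,-1.5,0,0,0,0.3],[5,0,-2.2,0,0,0,0.3],[5,0,-2.2,0,0,0,0.3]]'; python3 -m creep '[[1.7,0,-0.7,0,0,0,0.3],[3.4,0,-1.4,0,0,0,0.3],[3.4,0,-1.4,0,0,0,0.3]]'; python3 -c "
from h import *
go([-11.4,0.8,178])"
```

```text
t: 14.7
ee_pos: [591.6, -18.1, 183.8]
tcp_rot: [-3.14, -0.002, 0.218]
wrist_force: [-1.1, 4.9, 3.9]
opening: 0.359
t: 15.1
ee_pos: [594.6, -17.5, 185.1]
tcp_rot: [-3.14, 0.003, 0.218]
wrist_force: [-6.0, 3.6, 5.4]
opening: 0.364
t: 15.4
ee_pos: [597.5, -16.8, 186.4]
tcp_rot: [-3.14, 0.004, 0.218]
wrist_force: [-6.9, 3.0, 5.7]
opening: 0.359
t 15.4 unit [ -3.5   0.8 186.4] F [-6.1  4.4  5.7] open 0.3590115172012672
shift [-7.8 -0.   8.4] turn [-0.0015  0.0038  0.0018] joints [-0.07  0.17  1.84  0.    1.13  1.28]
```

```bash
python3 -m creep '[[0,0,0,0,0,0,0.5],[-1,0,3,0,0,0,0.5],[-2,0,6,0,0,0,0.5],[-2,0,6,0,0,0,0.3],[-2,0,6,0,0,0,0.3],[-2,0,6,0,0,0,0.3],[-2,0,6,0,0,0,0.3]]' 25;  python3 -m creep '[[1.8,0,-0.7,0,0,0,0.3],[3.6,0,-1.4,0,0,0,0.3],[3.6,0,-1.4,0,0,0,0.3]]'; python3 -m creep '[[1.8,0,-0.7,0,0,0,0.3],[3.6,0,-1.3,0,0,0,0.3],[3.6,0,-1.3,0,0,0,0.3]]'; python3 -m creep '[[1.8,0,-0.7,0,0,0,0.3],[3.6,0,-1.2,0,0,0,0.3],[3.6,0,-1.2,0,0,0,0.3]]';python3 - <<'E'
from h import *
go([-11.4,0.8,178])
f=grab_frame('top');P=cloud(f);p=unit(P.reshape(-1,3)).reshape(P.shape)
m=(p[...,0]>-50)&(p[...,0]<50)&(abs(p[...,1])>110)&(abs(p[...,1])<150)&(p[...,2]>125)&(p[...,2]<200)
q=p[m];A=np.c_[q[:,0],np.ones(len(q))];print('hood slope',np.arctan(np.linalg.lstsq(A,q[:,2],rcond=None)[0][0]),len(q))
E
```

```text
t: 16.1
ee_pos: [596.7, -17.0, 179.1]
tcp_rot: [-3.14, 0.001, 0.218]
wrist_force: [-1.9, 4.5, -0.7]
opening: 0.358
t: 16.4
ee_pos: [599.7, -16.3, 180.3]
tcp_rot: [-3.14, 0.003, 0.218]
wrist_force: [-3.2, 4.7, -1.3]
opening: 0.355
t: 16.7
ee_pos: [603.0, -15.6, 181.7]
tcp_rot: [-3.14, 0.003, 0.218]
wrist_force: [-3.1, 5.0, 0.2]
opening: 0.355
t: 17.0
ee_pos: [606.3, -14.8, 183.0]
tcp_rot: [-3.14, 0.004, 0.218]
wrist_force: [-3.9, 5.0, 0.1]
opening: 0.359
t 17.0 unit [  5.5   0.8 183. ] F [-2.8  5.7  0.1] open 0.3585073495330438
shift [-16.9  -0.    5. ] turn [-0.0016  0.0036  0.0018] joints [-0.07  0.19  1.83  0.    1.13  1.29]
hood slope -0.26211506417195324 1939
```

```bash
python3 -m creep '[[3.5,0,-1.2,0,0,0,0.3],[7,0,-2.3,0,0,0,0.3],[10.5,0,-3.4,0,0,0,0.3],[14,0,-4.4,0,0,0,0.3],[17.3,0,-5.3,0,0,0,0.3],[20.5,0,-6.1,0,0,0,0.3],[20.5,0,-6.1,0,0,0,0.3]]';python3 - <<'E'
from h import *
go([-11.4,0.8,178])
f=grab_frame('top');P=cloud(f);p=unit(P.reshape(-1,3)).reshape(P.shape)
m=(p[...,0]>-30)&(p[...,0]<60)&(abs(p[...,1])>110)&(abs(p[...,1])<150)&(p[...,2]>125)&(p[...,2]<220)
q=p[m];A=np.c_[q[:,0],np.ones(len(q))];print('hood slope',np.arctan(np.linalg.lstsq(A,q[:,2],rcond=None)[0][0]),len(q))
E
```

```text
t: 17.75
ee_pos: [626.9, -10.3, 189.2]
tcp_rot: [-3.14, 0.003, 0.218]
wrist_force: [-2.5, 4.6, -0.1]
opening: 0.357
t 17.75 unit [ 26.6   0.8 189.2] F [-1.5  5.  -0.1] open 0.3567152619872363
shift [-38.   -0.1  11.3] turn [-0.0014  0.0026  0.0018] joints [-0.06  0.22  1.78  0.    1.15  1.3 ]
hood slope -0.38493571800714815 1780
```

```bash
python3 -m creep '[[8,0,-1.8,0,0,0,0.3],[16,0,-3.3,0,0,0,0.3],[24,0,-4.4,0,0,0,0.3],[32,0,-5.1,0,0,0,0.3],[40,0,-5.6,0,0,0,0.3],[49,0,-5.6,0,0,0,0.3],[58,0,-5.3,0,0,0,0.3],[58,0,-5.3,0,0,0,0.3]]';python3 - <<'E'
from h import *
go([-11.4,0.8,178])
f=grab_frame('top');P=cloud(f);p=unit(P.reshape(-1,3)).reshape(P.shape)
m=(p[...,0]>20)&(p[...,0]<80)&(abs(p[...,1])>110)&(abs(p[...,1])<150)&(p[...,2]>125)&(p[...,2]<220)
q=p[m];A=np.c_[q[:,0],np.ones(len(q))];print('hood slope',np.arctan(np.linalg.lstsq(A,q[:,2],rcond=None)[0][0]),len(q))
E
```

```text
t: 18.6
ee_pos: [684.3, 2.3, 193.3]
tcp_rot: [-3.14, 0.002, 0.218]
wrist_force: [1.1, 4.6, -5.6]
opening: 0.356
t 18.6 unit [ 85.4   0.9 193.3] F [ 2.1  4.2 -5.6] open 0.3557869033397554
shift [-96.7  -0.1  15.5] turn [-0.0013  0.0019  0.002 ] joints [-0.03  0.32  1.64  0.    1.18  1.32]
hood slope -0.6114196931668185 942
```

```bash
python3 -m creep '[[9,0,0.8,0,0,0,0.3],[18.5,0,2.2,0,0,0,0.3],[27.5,0,4,0,0,0,0.3],[36.6,0,6.2,0,0,0,0.3],[45.5,0,9,0,0,0,0.3],[54.3,0,12,0,0,0,0.3],[62.9,0,15.5,0,0,0,0.3],[62.9,0,15.5,0,0,0,0.3]]';python3 - <<'E'
from h import *
go([-11.4,0.8,178])
f=grab_frame('scene');cv2.imwrite('pics/s3.png',f['image'])
E
```

```text
t: 19.45
ee_pos: [744.7, 15.7, 177.0]
tcp_rot: [-3.14, 0.004, 0.218]
wrist_force: [-1.5, 5.2, -9.0]
opening: 0.362
t 19.45 unit [147.2   0.9 177. ] F [-0.3  5.4 -9. ] open 0.3615801517892386
shift [-158.6   -0.2   -0.3] turn [-0.0014  0.0039  0.0019] joints [-0.01  0.44  1.5   0.    1.2   1.34]
```

View pics/s3.png

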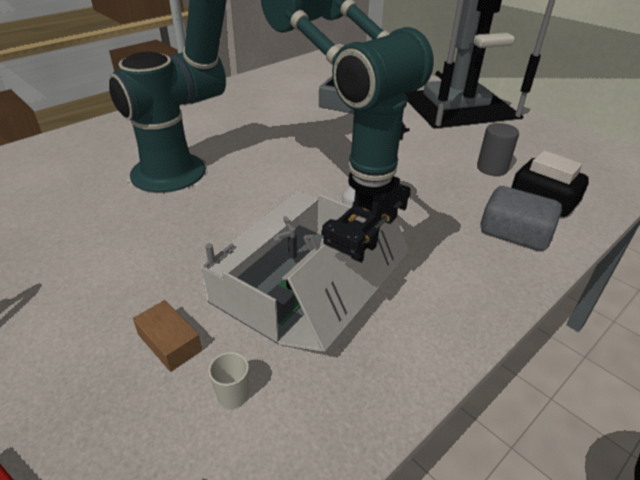

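The hood stands wide open and the bottle, carton and cup look undisturbed. Release and retreat.

```bash
python3 -m creep '[[0,0,0,0,0,0,0.5],[0,0,0,0,0,0,0.6],[0,0,0,0,0,0,0.6],[2,0,-20,0,0,0,0.6],[4,0,-60,0,0,0,0.6],[4,0,-100,0,0,0,0.6],[4,0,-140,0,0,0,0.6],[4,0,-140,0,0,0,0.6]]'; python3 -m creep '[[0,0,0,0,0,0,0.6],[0,0,0,0,0,0,0.6]]'
python3 - <<'E'
from h import *
go([-11.4,0.8,178])
s=observe();f=grab_frame('wrist');P=wcloud(f,s['ee_pos'],s['tcp_rot']);f=grab_frame('scene');cv2.imwrite('pics/s4.png',f['image'])
p=unit(cloud(f).reshape(-1,3)).reshape(480,640,3)
m=(p[...,0]>95)&(p[...,0]<180)&(p[...,1]<-30)&(p[...,1]>-150)&(p[...,2]>60)&(p[...,2]<195)
q=p[m];c=q-q.mean(0);n=np.linalg.svd(c,full_matrices=False)[2][2];print('hood angle',np.arccos(abs(n[2])),n,len(q))
q=p[(p[...,2]>145)&(p[...,2]<170)&(abs(p[...,0]+101)<15)&(abs(p[...,1]+140)<40)];print('knob',len(q),np.median(q,0))
f=grab_frame('top');P=cloud(f)
for n,(a,b,c,d) in dict(bottle=(195,240,235,280),carton=(445,495,215,280),cup=(440,480,145,185)).items():
    q=P[c:d,a:b].reshape(-1,3);q=q[q[:,2]>35];print(n,q.mean(0).round())
E
```

```text
t: 20.3
ee_pos: [753.3, 15.3, 330.6]
tcp_rot: [3.137, -0.016, 0.217]
wrist_force: [0.6, -0.4, 0.1]
opening: 0.602
t: 20.5
ee_pos: [749.3, 15.6, 318.7]
tcp_rot: [3.141, 0.001, 0.217]
wrist_force: [1.4, 0.8, 0.2]
opening: 0.597
t 20.5 unit [ 1.517e+02 -1.000e-01  3.187e+02] F [1.6 0.5 0.2] open 0.5967008315785237
shift [-163.    -1.2  140.8] turn [0.0002 0.0009 0.0013] joints [-0.01  0.38  1.34 -0.    1.43  1.34]
hood angle 1.0657047717645178 [8.75129827e-01 7.81719460e-04 4.83887565e-01] 3817
knob 64 [ -99.38695372 -147.7144156   156.04951689]
bottle [527. 184. 212.]
carton [ 554. -307.   50.]
cup [ 732. -287.   65.]
```

View pics/s4.png

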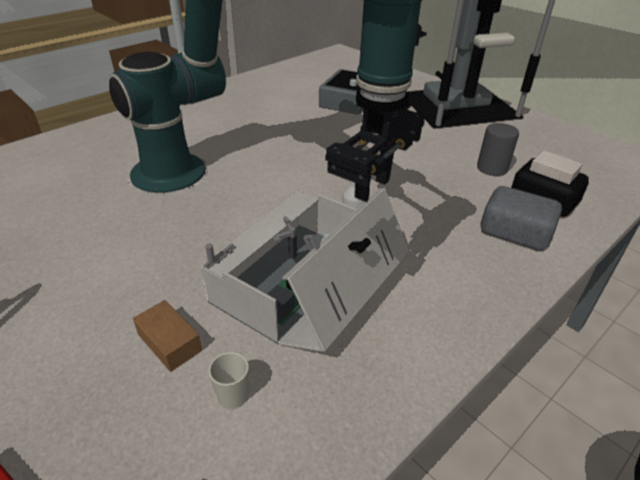

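```bash
python3 -c "
from h import *
print(finish_job())"
```

```text
the job is handed in; nothing more can be done
None
```

The hood is open and the job is handed in, at about 20.5 s of the 72 s allowed. No verdict was reported.

**What I did:**
- **Bolt:** I drew it about 27 mm by its knob.
- **First raise:** I raised the hood to about 0.193 rad by its pull. I stopped there without feeling the catch push back, because the edge had already uncovered the tab.
- **Tab:** I saw it with the wrist camera, felt it at about 4 N, and pushed it about 15 mm to +y. The peak wrist reading was about 5 N.
- **Opening:** I swung the hood open by its pull, let go and backed the arm off. Readings taken at the end of each move stayed below about 11 N.

**Last checks:**
- **Hood:** it stands at 1.066 rad by a plane fit in the scene view. I did not measure its speed, but the scene view after release showed it standing.
- **Bolt:** the knob is still drawn, 27–29 mm from its starting position.
- **Robot:** it is about 120 mm above the hood with no contact force.
- **Carton and cup:** their positions agree with the start to within 1 mm.

**Checks that failed or disagreed:**
- **Bottle:** the arm got into that part of the last top view, so the position reading was useless (mean height 212 mm). The scene picture shows the bottle partly hidden but apparently in its place.
- **Hood angle partway through:** twice during the opening swing, the top-view slope read lower than the angle implied by the gripper (0.262 against about 0.285 rad, and 0.61 against about 0.72 rad). I did not find out why.

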